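Set today's pass colour on the desk wheel

ROBOT

A 6-joint arm with a two-finger parallel gripper is mounted at the origin on the work surface. World frame = base frame: x ahead of the robot, y to its left, z up, the work surface at z = 0. Lengths are in mm, angles in rad, forces in N, time in s.
With the tool pointing down it reaches from about 225 to 875 mm from the base axis. Payload 3.4 kg.
Tool frame: the origin (TCP) lies at the very end of the fingers, on their centre line; the grasp point (between the pads) lies 19 mm behind it; z points along the fingers, y is the line along which they close (so a half turn about z gives the same grasp; the last joint's range is limited). The gripper opens to 85 mm and grips with 20 to 120 N. Pads are 22 mm wide; open, the fingers measure 114 mm over their backs; the gripper's body (76 mm by 85 mm) begins 54 mm behind the grasp point. The pads swing forward as they close: fully open they stand 13 mm farther back than shut.
Start: joints at [1.179, 0.276, 1.505, -0, 1.361, -0.121], TCP at [153.83, 554.075, 231.328] pointing down, gripper open.
Joint ranges: [-2.89, 2.89], [-0.75, 2.08], [0.22, 2.7], [-1.18, 4.32], [0.11, 2.71], [-2.7, 2.7]. Speed limits (rad/s): [2.57, 2.57, 3.14, 3.14, 3.14, 3.14].

INTERFACE

Orientations are given as a 3x3 rotation matrix whose columns are the frame's x, y, z axes.
In Python, from cell import observe, imaging, r gives the robot as it stands.
- The arm moves only by the shell command python3 -m pendant 'ROWS' [FORCE]. ROWS is JSON, a list of rows, each a list of 7 numbers: the finger opening in mm, from 0 to 85.4, then the shift along the tool's x, y, z in mm, then the turn, a rotation vector about the tool's x, y, z in degrees. In form: [[hand, tx, ty, tz, rx, ry, rz], ...]. A call has exactly 5 rows; each row is the pose to reach, as a shift and turn from the pose commanded when the call began, along the tool's axes at that moment; what a row does not reach only later rows make up. A row lasts 1/12 s, in which the tool goes at most 41.7 mm and 7.16 degrees, less where a joint would pass 70% of its speed; a pose out of reach is approached as far as the arm can. A call with a gripper value outside its range is refused whole. The fingers move at their own pace and stop on an object; FORCE is the grip in N (left out, the last holds). Time passes only in rows, so rows that repeat a pose let the fingers close, or fill a call up. It gives the time, the measured TCP pose, the force, the opening and the grip force at its end, in the units of the state.
- observe(): the state, without advancing time (a new reading comes with each control period).
- imaging.camera(name): name is "scene" or "top" or "wrist"; returns a dict with "pixels" (480x640x3 uint8, red, green, blue), "intrinsics" (3x3 intrinsics, pixels), "world_from_camera" (4x4, takes a point from camera to world coordinates). Camera axes: x right, y down, z forward; pixel columns grow to the right and rows downward; lengths in mm; the calibration is good to about 2 mm. A picture is of the moment at which its call begins. There is no depth.
- r.close_job(): hands the job in; it is judged then, once.
Trained networks look in a picture, given as the dict that the camera call returned (one of the last four; its "shot" number tells which), for a name from the list of things; names that differ only in an ending like _2 or _b are one class to them, and where a whole thing is asked for, a point or a joint stands for the part that bears it (a point fixed in the world has none). Each returns a list of dicts, best first, with "confidence" (0 to 1); they miss things now and then, are a little off and sometimes report something else, mostly with a low value. They report only what shows in the picture. A call takes as long as a camera call. They do not tell look-alikes from the thing itself.
- imaging.silhouettes(picture, query): "region" (480x640 bool, what is visible of it) and "uv" ([column, row] in pixels, amid what is visible of it).
The state is a dict: "clock": time; "joints": joint angles; "qd": joint speeds; "joint_torque": joint torques, N m; "tcp_pos": TCP position; "eef_rot": TCP orientation; "force": force on the tool from outside, world axes, zero at the start; "wrist_torque": the same for the moment, N m; "finger_gap": opening from 0.0 (shut) to 1.0 (fully open); "grasp_force": force on a finger pad.
Only numpy, scipy, OpenCV 4.12 (cv2) and the standard library are available. Lean on these libraries where they do the work, as an engineer would, in place of code of your own. Each camera call takes 0.05 s, during which the arm holds its last target. There are 200 camera calls.

TASK

Set the visitor-pass colour wheel on the reception desk to green: with a fingertip, flick the teeth of the thumbwheel forward, its top going away from the robot, click by click; let it come to rest on yellow, the colour before, then flick the last click so that green is up between the two white arrows, and never go past it. Do not lift, tip or shove its case, and leave the tape roll, stapler and mug where they are.

Things in the scene. Friction and masses are not known exactly. Their poses are not given: they have to be found in the camera images.
- counter: The wheel's grey case, loose on the desk, 1.3 kg, 150 mm (x) by 66 mm (y), origin at the centre of its underside. Two side cheeks, 15 mm thick, 78 mm high, 36 mm apart, with the wheel sticking up between them. A white arrow on each cheek's top points at the wheel, level with the axle. Its +x points roughly away from the robot: the way to flick the wheel's top. The axle lies along its y.
- axle (a point): The wheel's centre, 62 mm above the case's underside, axes as the case's. The wheel is 30 mm wide: a hub of 36 mm radius with eight radial black teeth 6 mm thick, tips at 55 mm radius. Eight flat coloured faces lie on the hub between the teeth. At a click one face looks straight up and teeth stand 22.5 degrees either side of vertical, their tips 51 mm above the axle.
- flick_line (a point): A point fixed to the case, 43 mm straight above the axle, axes as the case's. A fingertip at this height, moved along the case's +x from 50 mm or more before this point (robot's side), meets just one tooth. Once that tooth is past vertical the wheel snaps on to the next click; its rear side then stands 15 mm beyond this point, and the next tooth's front 15 mm before it.
- wheel (a joint): Turn of the wheel, rad, growing as its top goes along the case's +x. Clicks are pi/4 apart, held by a spring detent that 1 to 5 N at the teeth overcomes. 0: green up, the goal; -0.785: yellow; -1.571: red; -2.356: white; -3.142: blue; +0.785: purple; +1.571: orange; +2.356: brown. It starts on red, white or blue, so needs two to four clicks forward.
- green_face (a point): Middle of the green face, on the wheel's rim between two teeth, 37.5 mm from the axle; straight above the axle when the job is done.
- tape: Brown roll of parcel tape lying flat, 90 mm across, 48 mm high, origin at the centre of its underside. Leave alone.
- stapler: Red and black stapler, 135 mm long (its x) by 34 mm by 44 mm high, origin at the centre of its underside. Leave alone.
- pen_mug: Blue mug, 76 mm across, 85 mm high, handle to its +y, origin at the centre of its underside. Leave alone.
Things that resemble listed ones, but are neither listed nor needed, are in the scene too. Leave any pink look-alike of the counter alone.

How it is judged:
By the outcome, as a careful person would: the job done as asked, in the order asked, and still so for the second after the job is handed in, with the robot touching nothing.
It also fails if it takes over 48 s, if anything falls off the work surface, if the arm or the gripper's body presses on something with over 40 N, if the wrist force passes 120 N, or if a joint passes its speed limit or range.

## Working session

There is one attempt and no reset: what is moved stays moved. The work goes in short steps, Python scripts to look and compute and a shell command to move; the robot and the scene stay as the last step left them, time stands still between calls to the robot, and variables do not carry over. Pictures are saved under pics/ and viewed, at most 10 in all, crops included, and the job is handed in when it is done.

```bash
mkdir -p pics; ls
python3 - <<'E'
from cell import observe, imaging, r
import cv2,numpy as np
s=observe(); print(s['clock'],s['tcp_pos'],s['eef_rot'],s['finger_gap'])
for n in ['top','scene']:
    p=imaging.camera(n); cv2.imwrite(f'pics/{n}0.png',p['pixels'][:,:,::-1])
    print(n,np.round(p['intrinsics'],1).tolist(),np.round(p['world_from_camera'],3).tolist())
    for q in ['counter','wheel','tape','stapler','pen_mug']:
        for d in imaging.silhouettes(p,q): 
            ys,xs=np.nonzero(d['region']); print(q,round(d['confidence'],2),np.round(d['uv']),len(xs),xs.min(),xs.max(),ys.min(),ys.max())
E
```

```text
pics
0.0 [153.60665842 553.56327053 230.4367508 ] [[-9.63565220e-01  2.67472568e-01 -7.01997002e-04]
 [ 2.67473388e-01  9.63563822e-01 -1.65753039e-03]
 [ 2.33075003e-04 -1.78490415e-03 -9.99998380e-01]] 0.9992983540373795
top [[541.3, 0.0, 318.2], [0.0, 541.3, 239.3], [0.0, 0.0, 1.0]] [[0.056, -0.977, 0.206, 481.028], [-0.998, -0.055, 0.013, 6.619], [-0.001, -0.207, -0.978, 1043.119], [0.0, 0.0, 0.0, 1.0]]
counter 0.71 [279. 277.] 1743 248 301 253 301
counter 0.58 [318. 169.] 3595 277 362 137 204
wheel 0.8 [368. 308.] 1110 350 379 275 335
wheel 0.57 [321. 167.] 1100 292 346 148 182
tape 0.95 [481. 331.] 1160 439 493 309 358
stapler 0.61 [397. 235.] 1110 388 405 201 268
pen_mug 0.9 [278. 276.] 1754 247 301 253 301
scene [[436.4, 0.0, 324.1], [0.0, 436.4, 246.3], [0.0, 0.0, 1.0]] [[-0.841, 0.371, -0.394, 986.522], [0.541, 0.589, -0.6, 550.057], [0.01, -0.718, -0.696, 675.964], [0.0, 0.0, 0.0, 1.0]]
counter 0.93 [329. 216.] 3307 291 364 187 248
wheel 0.75 [329. 204.] 693 305 351 188 214
wheel 0.69 [237. 281.] 1136 213 265 259 303
tape 0.75 [299. 175.] 1122 281 317 159 194
stapler 0.55 [254. 229.] 1308 227 286 213 254
pen_mug 0.77 [350. 267.] 2189 332 388 241 298
```

View pics/top0.png

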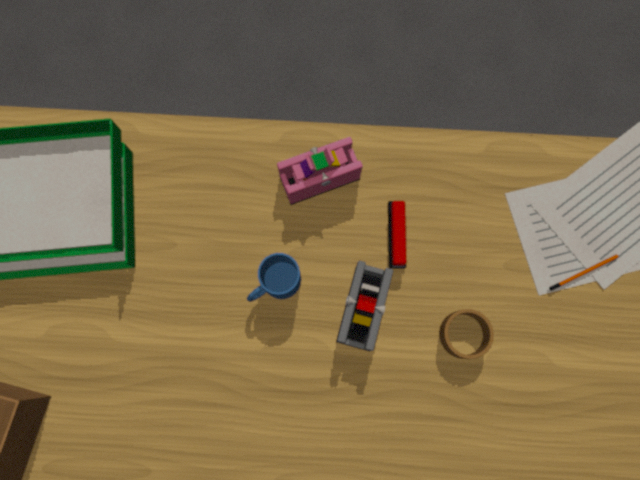

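View pics/scene0.png

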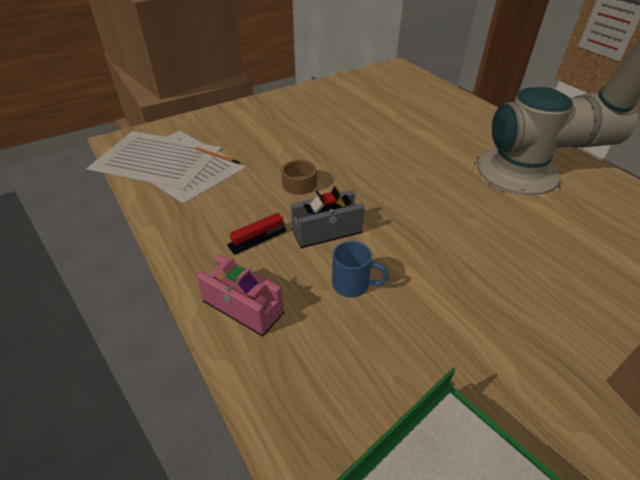

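The top view shows two candidates: the grey case at (367,306) with red up, and the pink one at (320,170). The grey one fits the description and the pink one is the look-alike. In both views yellow is next on the robot's side, so two clicks are needed. I'll confirm this in an enlarged crop.

Run:
```python
import cv2
i=cv2.imread('pics/top0.png')[255:360,320:415]
cv2.imwrite('pics/crop.png',cv2.resize(i,None,fx=5.5,fy=5.5,interpolation=cv2.INTER_CUBIC))
```

```text
(no output)
```

View pics/crop.png

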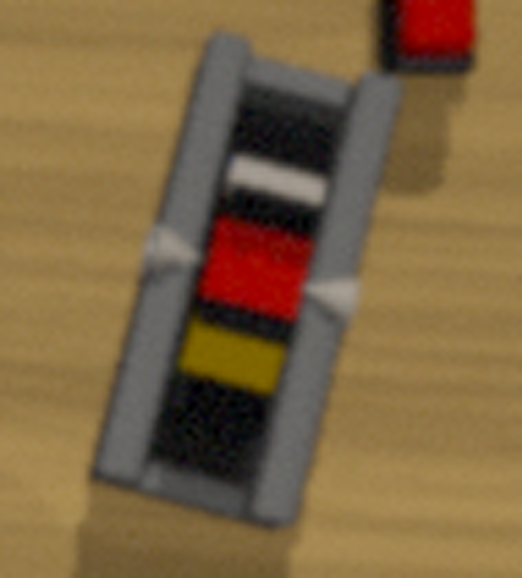

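The enlarged crop confirms the grey case. Red is up between the arrows, which sit at about (351,300.5) and (380.5,308) in the full image. White is ahead and yellow behind, so it needs two clicks.

```bash
cat > h.py <<'E'
from cell import observe, imaging, r
import numpy as np
def ray(p,uv,z):
    K=np.array(p['intrinsics']);T=np.array(p['world_from_camera'])
    d=T[:3,:3]@np.linalg.inv(K)@np.array([*uv,1.]);o=T[:3,3]
    return o+d*(z-o[2])/d[2]
E
python3 - <<'E'
from h import *
p=imaging.camera('top')
c=[(215,33),(400,80),(300,522),(97,475)]
P=[ray(p,(320+u/5.5-.4,255+v/5.5-.4),78)[:2] for u,v in c]
P=np.array(P);print(P.round(1))
print('len',np.linalg.norm(P[0]-P[3]),np.linalg.norm(P[1]-P[2]),'wid',np.linalg.norm(P[0]-P[1]),np.linalg.norm(P[2]-P[3]))
a=(P[0]-P[3]+P[1]-P[2]);print('centre',P.mean(0),'yaw',np.degrees(np.arctan2(a[1],a[0])))
for u,v in [(172,250),(333,293)]: print(ray(p,(320+u/5.5-.4,255+v/5.5-.4),79).round(1))
q=imaging.camera('scene')
for d in imaging.silhouettes(q,'counter')[:1]:
    ys,xs=np.nonzero(d['region']);print(d['uv'])
T=np.array(q['world_from_camera']);K=np.array(q['intrinsics'])
cen=P.mean(0);yaw=np.arctan2(a[1],a[0])
import cv2
im=q['pixels'][:,:,::-1].copy()
R=np.array([[np.cos(yaw),-np.sin(yaw)],[np.sin(yaw),np.cos(yaw)]])
pts=[]
for z in (0,78):
  for x,y in [(75,33),(75,-33),(-75,-33),(-75,33)]:
    w=np.array([*(cen+R@[x,y]),z]);k=K@(T[:3,:3].T@(w-T[:3,3]));pts.append(k[:2]/k[2])
for u in pts: cv2.circle(im,(int(u[0]*8),int(u[1]*8)),8,(0,255,0),-1,shift=3)
cv2.imwrite('pics/sc.png',cv2.resize(im[160:280,230:400],None,fx=4.5,fy=4.5,interpolation=cv2.INTER_CUBIC))
for q_ in ['tape','stapler','pen_mug']:
    for d in imaging.silhouettes(p,q_)[:1]: print(q_,ray(p,d['uv'],45).round())
E
```

```text
[[ 649.5  -56.1]
 [ 637.4 -117.2]
 [ 493.7  -89.5]
 [ 504.7  -24.4]]
len 148.23181038330725 146.29305782135071 wid 62.32927676748436 66.02852086020012
centre [571.34484008 -71.78067756] yaw -11.635007593376757
[577.5 -45.   79. ]
[566.6 -97.5  79. ]
[243.8, 297.4]
tape [ 543. -288.   45.]
stapler [ 712. -124.   45.]
pen_mug [615.  89.  45.]
```

View pics/sc.png

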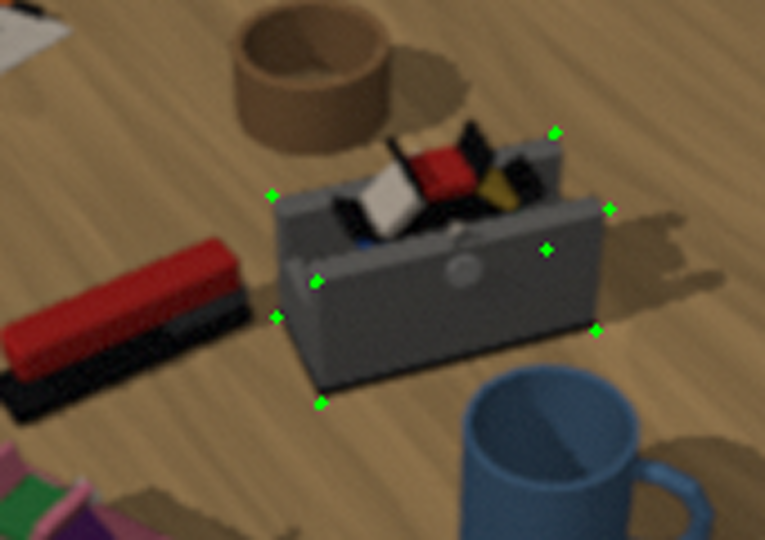

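```bash
for k in 1 2 3; do :; done
python3 -m pendant '[[0,-25,-25,0,0,0,0],[0,-53,-52,0,0,0,0],[0,-81,-80,0,0,0,0],[0,-110,-108,0,0,0,-2],[0,-138,-136,0,0,0,-4]]' 40
python3 -m pendant '[[0,-28,-28,0,0,0,0],[0,-56,-56,0,0,0,0],[0,-84,-84,0,0,0,0],[0,-112,-112,0,0,0,0],[0,-140,-140,0,0,0,0]]'
python3 -m pendant '[[0,-28,-28,0,0,0,0],[0,-56,-56,0,0,0,0],[0,-84,-84,0,0,0,0],[0,-112,-112,0,0,0,0],[0,-140,-140,0,0,0,0]]'
python3 - <<'E'
from h import *
s=observe();R=np.array(s['eef_rot']);print(s['clock'],s['tcp_pos'],R.round(4).tolist())
g=np.array([508,-58,230.4]);print((R.T@(g-s['tcp_pos'])).round(1), s['joints'])
E
```

```text
clock: 1.32
tcp_pos: [251.0, 384.6, 231.4]
eef_rot: [[-0.98, 0.197, 0.001], [0.197, 0.98, 0.0], [-0.001, 0.0, -1.0]]
force: [1.0, 0.4, 0.3]
finger_gap: 0.296
grasp_force: 0.0
clock: 1.73
tcp_pos: [360.3, 219.3, 231.6]
eef_rot: [[-0.98, 0.199, 0.001], [0.199, 0.98, 0.001], [-0.001, 0.001, -1.0]]
force: [-0.5, 1.0, -0.3]
finger_gap: 0.002
grasp_force: 0.0
clock: 2.15
tcp_pos: [469.6, 54.0, 231.6]
eef_rot: [[-0.98, 0.2, 0.001], [0.2, 0.98, 0.0], [-0.001, 0.0, -1.0]]
force: [0.7, 0.8, -0.6]
finger_gap: 0.002
grasp_force: 0.0
2.15 [469.64899846  53.95563708 231.58521669] [[-0.9798, 0.2001, 0.0009], [0.2001, 0.9798, 0.0003], [-0.0008, 0.0005, -1.0]]
[ -60.  -102.     1.2] [-3.32201477e-02  1.20258820e-01  1.70859775e+00  3.54213377e-04
  1.31188129e+00 -1.40259865e+00]
```

```bash
python3 -m pendant '[[0,-17,-29,0,0,0,0],[0,-34,-58,0,0,0,0],[0,-51,-87,0,0,0,0],[0,-60,-102,0,0,0,0],[0,-60,-102,0,0,0,0]]'
python3 - <<'E'
from h import *
import cv2
s=observe();R=np.array(s['eef_rot']);print(s['clock'],s['tcp_pos'],R.round(4).tolist())
p=imaging.camera('wrist');print(np.round(p['intrinsics'],1).tolist(),np.round(p['world_from_camera'],3).tolist())
cv2.imwrite('pics/w1.png',p['pixels'][:,:,::-1])
np.savez('w1.npz',intrinsics=p['intrinsics'],world_from_camera=p['world_from_camera'])
E
```

```text
clock: 2.57
tcp_pos: [508.9, -59.9, 231.1]
eef_rot: [[-0.979, 0.204, 0.001], [0.204, 0.979, -0.002], [-0.001, -0.002, -1.0]]
force: [0.5, -0.9, 0.2]
finger_gap: -0.002
grasp_force: 0.0
2.5667 [508.89415854 -59.87710795 231.09758858] [[-0.9791, 0.2036, 0.0011], [0.2036, 0.9791, -0.002], [-0.0015, -0.0017, -1.0]]
[[369.4, 0.0, 321.3], [0.0, 369.4, 237.2], [0.0, 0.0, 1.0]] [[0.204, 0.938, 0.28, 437.626], [0.979, -0.195, -0.06, -44.467], [-0.001, 0.287, -0.958, 373.608], [0.0, 0.0, 0.0, 1.0]]
```

View pics/w1.png

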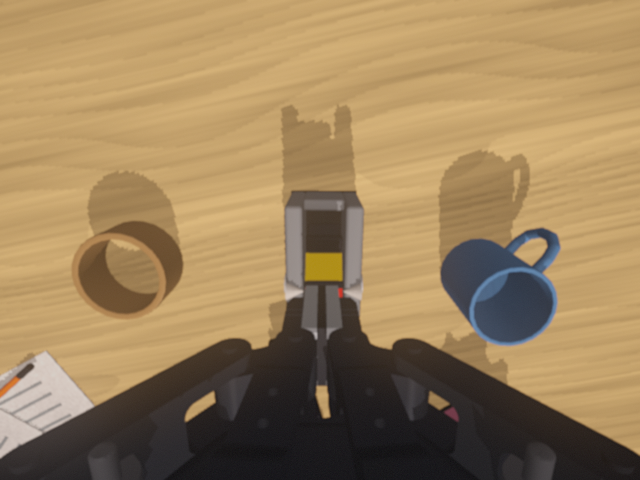

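The wrist view shows the case's near end. The cheek-top corners are at about (286,207) and (362,207), the arrows are at row 292, and the yellow face is at (323,267). The finger is in line with the wheel.

Run:
```python
from h import *
import cv2
p=np.load('w1.npz')
i=cv2.imread('pics/w1.png');cv2.imwrite('pics/w1c.png',cv2.resize(i[180:310,270:380],None,fx=4.6,fy=4.6,interpolation=cv2.INTER_CUBIC))
for u,v,z in [(286,207,78),(362,207,78),(292,192,0),(354,192,0),(293,292,79),(353,292,79)]: print((u,v),ray(p,(u,v),z).round(1))
```

```text
(286, 207) [493.1 -85.9  78. ]
(362, 207) [505.8 -25.2  78. ]
(292, 192) [493.8 -87.2   0. ]
(354, 192) [506.7 -25.4   0. ]
(293, 292) [567.6 -97.2  79. ]
(353, 292) [578.3 -46.   79. ]
```

View pics/w1c.png

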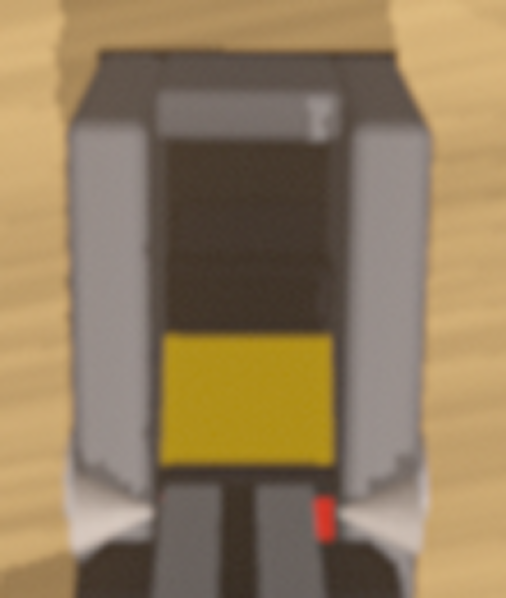

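```bash
python3 -m pendant '[[0,0,1,30,0,0,0],[0,0,1,65,0,0,0],[0,0,2,100,0,0,0],[0,0,2,125,0,0,0],[0,0,2,125,0,0,0]]'
python3 -m pendant '[[0,0,0,0,0,0,0],[0,0,0,0,0,0,0],[0,0,0,0,0,0,0],[0,0,0,0,0,0,0],[0,0,0,0,0,0,0]]'
cat > st.py <<'E'
from h import *
P=[]
for k in range(1):
    s=observe();P.append(s['tcp_pos'])
t=np.mean(P,0);u=np.array([.9789,-.2045]);v=np.array([.2045,.9789]);d=t[:2]-[572.5,-71.5]
print('t',s['clock'],'along',round(d@u,1),'lat',round(d@v,1),'z',round(t[2],1),'F',(s['force'][:2]@u).round(1),np.round(s['force'],1))
E
python3 st.py
```

```text
clock: 3.03
tcp_pos: [502.9, -51.6, 101.7]
eef_rot: [[-0.98, 0.198, -0.011], [0.198, 0.98, 0.003], [0.011, 0.001, -1.0]]
force: [-0.9, 0.6, 0.2]
finger_gap: -0.001
grasp_force: 0.0
clock: 3.45
tcp_pos: [508.7, -54.2, 107.8]
eef_rot: [[-0.98, 0.2, 0.003], [0.2, 0.98, -0.001], [-0.003, 0.0, -1.0]]
force: [-0.0, 0.1, 0.8]
finger_gap: 0.003
grasp_force: 0.0
t 3.45 along -66.0 lat 3.9 z 107.8 F -0.0 [-0.   0.1  0.8]
```

```bash
python3 -m pendant '[[0,0,0,0,0,0,0],[0,0,0,0,0,0,0],[0,0,0,0,0,0,0],[0,0,0,0,0,0,0],[0,0,0,0,0,0,0]]' >/dev/null; python3 st.py
python3 -m pendant '[[0,0,-1,1,0,0,0],[0,-2,-2,1,0,0,0],[0,-4,-3,1,0,0,0],[0,-6,-3,1,0,0,0],[0,-8,-3,1,0,0,0]]'>/dev/null; python3 st.py
```

```text
t 3.8667 along -67.0 lat 3.7 z 106.3 F 1.2 [ 0.9 -1.4  0. ]
t 4.2833 along -58.6 lat 0.7 z 105.3 F 0.4 [ 0.4 -0.  -0.3]
```

```bash
python3 -m pendant '[[0,-4,0,0,0,0,0],[0,-8,0,0,0,0,0],[0,-12,0,0,0,0,0],[0,-15,0,0,0,0,0],[0,-18,0,0,0,0,0]]'>/dev/null; python3 st.py
python3 -m pendant '[[0,-2,0,0,0,0,0],[0,-4,0,0,0,0,0],[0,-6,0,0,0,0,0],[0,-8,0,0,0,0,0],[0,-10,0,0,0,0,0]]'>/dev/null; python3 st.py
python3 -m pendant '[[0,-1,0,0,0,0,0],[0,-2,0,0,0,0,0],[0,-3,0,0,0,0,0],[0,-4,0,0,0,0,0],[0,-5,0,0,0,0,0]]'>/dev/null; python3 st.py
python3 - <<'E'
from h import *
import cv2
for n,a in (('scene',(160,270,260,400)),('top',(240,350,310,430))):
    p=imaging.camera(n); cv2.imwrite(f'pics/{n}_a.png',cv2.resize(p['pixels'][a[0]:a[1],a[2]:a[3],::-1],None,fx=5,fy=5,interpolation=cv2.INTER_CUBIC))
E
```

```text
t 4.7 along -40.5 lat 0.9 z 105.3 F -1.0 [-1.1 -0.6  1. ]
t 5.1167 along -33.7 lat 1.0 z 105.0 F -7.4 [-7.4  1.1  5.3]
t 5.5333 along -30.6 lat 1.2 z 104.8 F -7.9 [-7.6  2.1  5.9]
```

View pics/scene_a.png

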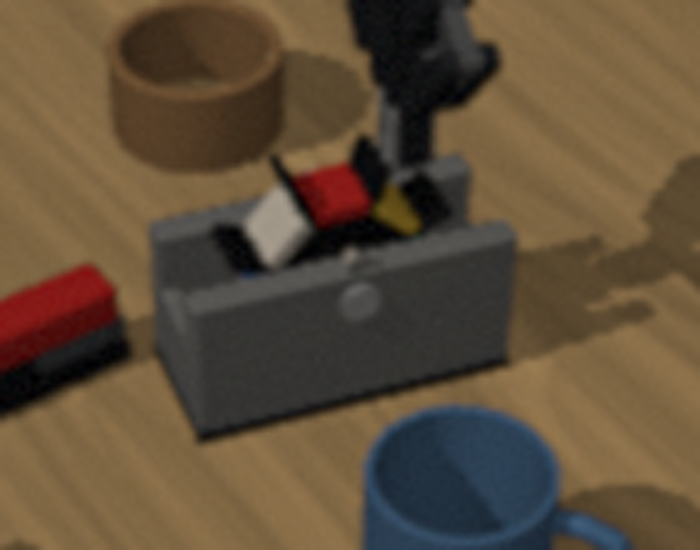

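The fingertip is at the robot-side tooth and the wheel is still on red. I'll check whether the case has crept.

```bash
cat > creep.py <<'E'
from h import *
import cv2
def shift(a,b,box):
    y0,y1,x0,x1=box
    return np.round(cv2.phaseCorrelate(np.float32(cv2.cvtColor(a[y0:y1,x0:x1],6)),np.float32(cv2.cvtColor(b[y0:y1,x0:x1],6)),cv2.createHanningWindow((x1-x0,y1-y0),5))[0],2)
a=cv2.imread('pics/scene0.png');p=imaging.camera('scene');b=p['pixels'][:,:,::-1].copy()
def tm(box):
    y0,y1,x0,x1=box
    t=cv2.resize(a[y0:y1,x0:x1],None,fx=8,fy=8,interpolation=2);m=cv2.resize(b[y0-5:y1+5,x0-5:x1+5],None,fx=8,fy=8,interpolation=2)
    _,s,_,l=cv2.minMaxLoc(cv2.matchTemplate(m,t,5));return (l[0]/8-5,l[1]/8-5,round(s,3))
print('case',tm((212,250,288,364)),'case low-left',tm((220,250,288,330)),'tape ref',tm((155,195,278,316)),'stapler',tm((210,256,225,288)))
E
python3 creep.py; python3 st.py
```

```text
case (-1.125, 0.375, 0.987) case low-left (-1.25, 0.375, 0.994) tape ref (-0.25, 0.0, 0.979) stapler (0.0, 0.0, 0.999)
t 5.6833 along -30.2 lat 1.2 z 104.8 F -7.3 [-7.  2.  5.]
```

The case has crept about 2.5 mm. The force on the finger is (−7.5, +5.5), so friction on the tooth is fighting its upward arc. I'll follow the arc by going up as I go forward.

```bash
python3 -m pendant '[[0,1,0,0,0,0,0],[0,1,0,-1,0,0,0],[0,1,0,-1,0,0,0],[0,1,0,-2,0,0,0],[0,1,0,-2,0,0,0]]'>/dev/null; python3 st.py
python3 -m pendant '[[0,0,0,-1,0,0,0],[0,-1,0,-1,0,0,0],[0,-1,0,-1,0,0,0],[0,-2,0,-2,0,0,0],[0,-2,0,-2,0,0,0]]'>/dev/null; python3 st.py; python3 creep.py
```

```text
t 6.1 along -29.4 lat 1.1 z 106.1 F -4.6 [-4.4  1.2 -3.1]
t 6.5167 along -24.8 lat 1.0 z 109.3 F -4.8 [-4.6  1.4 -2.7]
case (-3.25, 0.875, 0.956) case low-left (-3.375, 0.875, 0.976) tape ref (0.125, 0.0, 0.972) stapler (0.0, 0.0, 0.998)
```

```bash
python3 - <<'E'
from h import *
import cv2
L=[]
for n,a in (('scene',(170,250,285,385)),('top',(250,350,325,400)),('wrist',(180,310,270,380))):
    p=imaging.camera(n); c=p['pixels'][a[0]:a[1],a[2]:a[3],::-1]; L.append(cv2.resize(c,None,fx=380/c.shape[0],fy=380/c.shape[0],interpolation=cv2.INTER_CUBIC))
    cv2.imwrite(f'pics/{n}_full2.png',p['pixels'][:,:,::-1])
o=np.hstack(L);o=cv2.resize(o,(800,int(o.shape[0]*800/o.shape[1])));cv2.imwrite('pics/m2.png',o);print(o.shape)
E
python3 st.py
```

```text
(280, 800, 3)
t 6.7167 along -24.7 lat 1.0 z 109.6 F -4.8 [-4.7  0.8  0.3]
```

View pics/m2.png

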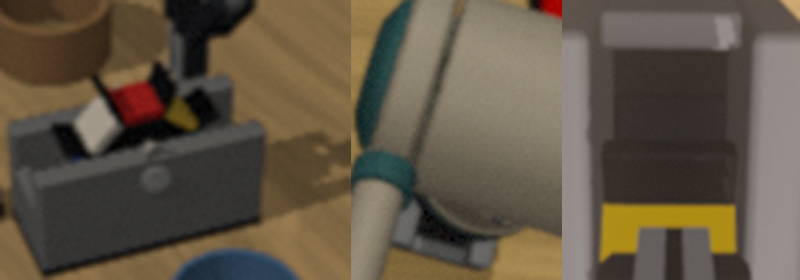

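The wheel is still on red, and the case slides under the slow push with about 8 mm of total creep. Detent and case friction are nearly equal. A brisk flick near the tooth tip should turn the light wheel while the case's inertia holds it. I'll retreat for a run-up.

```bash
python3 -m pendant '[[0,4,0,0,0,0,0],[0,12,0,0,0,0,0],[0,22,0,0,0,0,0],[0,30,0,0,0,0,0],[0,34,0,0,0,0,0]]'>/dev/null
python3 -m pendant '[[0,0,-1,0,0,0,0],[0,0,-1,0,0,0,0],[0,0,-1,0,0,0,0],[0,0,-1,0,0,0,0],[0,0,-1,0,0,0,0]]'>/dev/null; python3 st.py;python3 creep.py
python3 - <<'E'
from h import *
import cv2
# case shift in wrist view can't compare; save pictures and fit case shift along u from scene via projection
q=imaging.camera('scene');T=np.array(q['world_from_camera']);K=np.array(q['intrinsics'])
f=lambda w:(lambda k:k[:2]/k[2])(K@(T[:3,:3].T@(np.array(w)-T[:3,3])))
c=np.array([560,-42,20.]);u=np.array([.9789,-.2045,0])
print('px per 10mm',f(c+10*u)-f(c), 'lateral',f(c+10*np.array([.2045,.9789,0]))-f(c))
E
```

```text
t 7.55 along -58.5 lat -0.2 z 109.3 F 0.0 [0.2 0.7 0.3]
case (-3.25, 0.875, 0.958) case low-left (-3.375, 0.875, 0.976) tape ref (0.125, 0.0, 0.97) stapler (0.0, 0.0, 0.998)
px per 10mm [-4.13095013  1.04038471] lateral [1.70204884 2.81519883]
```

```bash
python3 -m pendant '[[0,-12,0,1,0,0,0],[0,-38,0,0,0,0,0],[0,-60,0,-2,0,0,0],[0,-66,0,-2,0,0,0],[0,-67,0,-2,0,0,0]]'; python3 st.py;python3 creep.py
python3 - <<'E'
from h import *
import cv2
L=[]
for n,a in (('scene',(170,250,275,385)),('wrist',(180,310,270,380))):
    p=imaging.camera(n); c=p['pixels'][a[0]:a[1],a[2]:a[3],::-1]; L.append(cv2.resize(c,None,fx=380/c.shape[0],fy=380/c.shape[0],interpolation=cv2.INTER_CUBIC))
o=np.hstack(L);cv2.imwrite('pics/m3.png',o[:, :800]);
# what colour is up: sample counts in scene crop
h=cv2.cvtColor(p['pixels'],cv2.COLOR_RGB2HSV)
E
python3 st.py
```

```text
clock: 8.07
tcp_pos: [582.6, -73.6, 111.0]
eef_rot: [[-0.98, 0.2, 0.001], [0.2, 0.98, -0.0], [-0.001, 0.0, -1.0]]
force: [-0.9, 0.2, -0.0]
finger_gap: 0.001
grasp_force: 0.0
t 8.0667 along 10.3 lat 0.0 z 111.0 F -1.0 [-0.9  0.2 -0. ]
case (-3.375, 0.875, 0.951) case low-left (-3.5, 0.875, 0.973) tape ref (-3.5, 0.5, 0.791) stapler (0.0, 0.0, 0.998)
t 8.2167 along 6.8 lat 0.2 z 110.7 F 0.2 [ 0.3  0.7 -0.4]
```

View pics/m3.png

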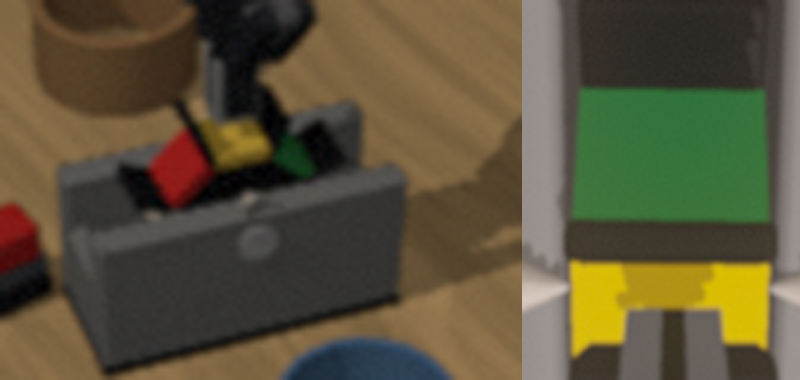

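Yellow is up, green is the next face on the robot's side, and the case hardly moved (0.1 px). I'll lift out, go back and repeat.

```bash
python3 -m pendant '[[0,0,0,-4,0,0,0],[0,0,0,-12,0,0,0],[0,0,0,-22,0,0,0],[0,0,0,-28,0,0,0],[0,0,0,-30,0,0,0]]'>/dev/null
python3 -m pendant '[[0,8,0,0,0,0,0],[0,26,0,0,0,0,0],[0,44,0,0,0,0,0],[0,60,0,0,0,0,0],[0,67,0,0,0,0,0]]'>/dev/null;python3 st.py
python3 -m pendant '[[0,0,0,4,0,0,0],[0,0,0,12,0,0,0],[0,0,0,20,0,0,0],[0,0,0,26,0,0,0],[0,0,0,28,0,0,0]]'>/dev/null
python3 -m pendant '[[0,0,0,0,0,0,0],[0,0,0,0,0,0,0],[0,0,0,0,0,0,0],[0,0,0,0,0,0,0],[0,0,0,0,0,0,0]]'>/dev/null; python3 st.py;python3 creep.py
cat > col.py <<'E'
from h import *
import cv2
p=imaging.camera('wrist');h=cv2.cvtColor(p['pixels'],cv2.COLOR_RGB2HSV)[180:330,270:380]
for n,a,b in (('red',0,8),('yellow',20,33),('green',45,75),('purple',125,155),('blue',95,125)):
    m=(h[...,0]>=a)&(h[...,0]<=b)&(h[...,1]>120)&(h[...,2]>60);ys,xs=np.nonzero(m)
    if len(ys)>40: print(n,len(ys),'rows',np.percentile(ys,[2,50,98])+180,'cols',np.percentile(xs,[2,98])+270)
E
python3 col.py
```

```text
t 9.05 along -62.5 lat -0.0 z 140.9 F -0.1 [-0.1 -0.1 -0.3]
t 9.8833 along -58.7 lat -0.2 z 113.6 F -1.2 [-1.1  0.8  0. ]
case (-3.375, 0.875, 0.951) case low-left (-3.5, 0.875, 0.973) tape ref (0.125, 0.0, 0.968) stapler (0.0, 0.0, 0.998)
```

```bash
python3 -m pendant '[[0,0,0,2,0,0,0],[0,0,0,4,0,0,0],[0,0,0,4,0,0,0],[0,0,0,4,0,0,0],[0,0,0,4,0,0,0]]'>/dev/null; python3 st.py
cat > col.py <<'E'
from h import *
import cv2
p=imaging.camera('scene');h=cv2.cvtColor(p['pixels'],cv2.COLOR_RGB2HSV)[180:225,290:350]
for n,a,b in (('red',0,8),('yellow',20,33),('green',45,80),('purple',125,155)):
    m=(h[...,0]>=a)&(h[...,0]<=b)&(h[...,1]>140)&(h[...,2]>40);ys,xs=np.nonzero(m)
    if len(ys)>5: print(n,len(ys),'uv',xs.mean().round(1)+290,ys.mean().round(1)+180)
E
python3 col.py
```

```text
t 10.4 along -59.0 lat -0.2 z 109.2 F -0.6 [-0.6  0.1  1. ]
red 138 uv 312.3 205.5
yellow 149 uv 324.2 198.9
green 38 uv 336.5 202.9
```

Yellow is at rest in the up position (324,199), with green behind it. Same flick again.

```bash
python3 -m pendant '[[0,-12,0,1,0,0,0],[0,-38,0,0,0,0,0],[0,-60,0,-2,0,0,0],[0,-66,0,-2,0,0,0],[0,-67,0,-2,0,0,0]]' >/dev/null; python3 st.py;python3 creep.py;python3 col.py;python3 st.py
```

```text
t 10.8667 along 10.3 lat 0.0 z 111.1 F -0.4 [-0.4 -0.3 -0.5]
case (-3.375, 0.875, 0.95) case low-left (-3.5, 0.875, 0.971) tape ref (-3.5, 0.5, 0.792) stapler (0.0, 0.0, 0.998)
yellow 155 uv 312.4 205.3
green 98 uv 324.2 199.8
purple 31 uv 336.3 203.1
t 10.9667 along 7.4 lat 0.2 z 110.7 F 0.0 [ 0.1  0.2 -0.5]
```

Green is up. I'll lift straight out, then retreat.

```bash
python3 -m pendant '[[0,0,0,-4,0,0,0],[0,0,0,-14,0,0,0],[0,0,0,-28,0,0,0],[0,0,0,-44,0,0,0],[0,0,0,-60,0,0,0]]'>/dev/null
python3 -m pendant '[[0,10,0,-10,0,0,0],[0,35,0,-25,0,0,0],[0,60,0,-40,0,0,0],[0,85,0,-50,0,0,0],[0,110,0,-55,0,0,0]]'>/dev/null
python3 -m pendant '[[0,25,0,0,0,0,0],[0,50,0,0,0,0,0],[0,70,0,0,0,0,0],[0,75,0,0,0,0,0],[0,75,0,0,0,0,0]]'>/dev/null
python3 st.py; python3 col.py; python3 creep.py
python3 - <<'E'
from h import *
import cv2
L=[]
for n,a in (('scene',(170,250,275,385)),('top',(235,355,310,430))):
    p=imaging.camera(n); c=p['pixels'][a[0]:a[1],a[2]:a[3],::-1]; L.append(cv2.resize(c,None,fx=340/c.shape[0],fy=340/c.shape[0],interpolation=cv2.INTER_CUBIC))
cv2.imwrite('pics/fin.png',np.hstack(L)[:,:800])
E
```

```text
t 12.2167 along -179.1 lat -0.6 z 226.8 F 0.1 [0.1 0.1 0.5]
yellow 156 uv 312.4 205.3
green 114 uv 324.3 199.1
purple 27 uv 336.6 203.1
case (-3.375, 0.875, 0.951) case low-left (-3.5, 0.875, 0.971) tape ref (0.125, 0.0, 0.968) stapler (0.0, 0.0, 0.998)
```

View pics/fin.png

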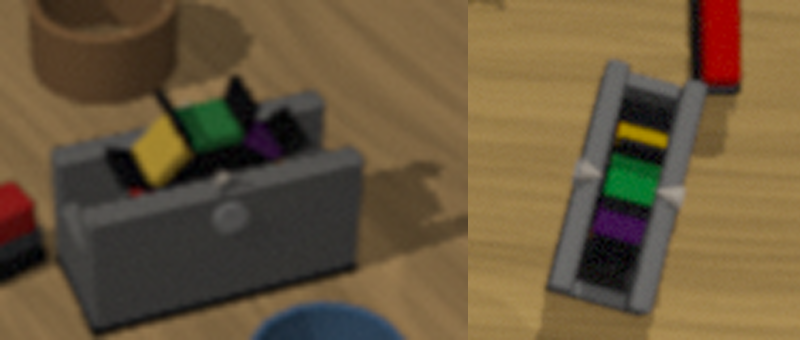

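Green is up between the white arrows and the robot is clear of everything. Handing in.

```bash
python3 -c "
from cell import r
print(r.close_job())"
```

```text
the job is handed in; nothing more can be done
None
```

The wheel is on green, after resting on yellow and never going past, and the job is handed in; however, my first slow push slid the case about 8 mm away from the robot, which may count as shoving it, while the stapler and tape did not move and I kept clear of the mug.

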